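Centre a rotor on the tester's mark by tapping its ends, then throw the switch

ROBOT

A 6-joint arm with a two-finger parallel gripper is mounted at the origin on the work surface. World frame = base frame: x ahead of the robot, y to its left, z up, the work surface at z = 0. Lengths are in m, angles in degrees, forces in N, time in s.
With the tool pointing down it reaches from about 0.3 to 0.95 m from the base axis. Payload 3.1 kg.
Tool frame: the origin (TCP) lies midway between the tips of the shut fingers; the grasp point (between the pads) lies 19 mm behind it; z points along the fingers, y is the direction in which the jaws open and shut (so a half turn about z gives the same grasp; the last joint's range is limited). The gripper opens to 85 mm and grips with 20 to 120 N. Pads are 22 mm wide; open, the fingers measure 114 mm over their backs; the gripper's body (76 mm by 85 mm) begins 54 mm behind the grasp point. The pads swing forward as they close: fully open they stand 13 mm farther back than shut.
Start: joints at [64.017, 17.653, 93.61, -0, 68.738, -3.994], TCP at [0.234, 0.58, 0.231] pointing down, gripper open.
Joint ranges: [-175.34, 175.34], [-45.06, 112.39], [2.9, 150.54], [-68.45, 248.45], [3.09, 151.38], [-168.51, 168.51]. Speed limits (degrees/s): [159.86, 159.86, 180, 180, 180, 180].

INTERFACE

Orientations are given as [roll, pitch, yaw] about the fixed x, y, z axes, in that order (R = Rz(yaw) Ry(pitch) Rx(roll)).
In Python, from plant import r gives the robot as it stands.
- The arm moves only by the tool step_arm, never from a script. Its argument "rows" is one flat list of numbers, 7 for each row, row after row: the shift along the tool's x, y, z in cm, then the turn, a rotation vector about the tool's x, y, z in degrees, then the closure in counts, from 0 (fully open) to 255 (shut). In form: [tx, ty, tz, ax, ay, az, jaw, tx, ty, tz, ax, ay, az, jaw, ...]. A call has 1 to 5 rows; each row is the pose to reach, as a shift and turn from the pose commanded when the call began, along the tool's axes at that moment; what a row does not reach only later rows make up. A row lasts 1/12 s, in which the tool goes at most 41.7 mm and 7.16 degrees, less where a joint would pass 70% of its speed; a pose out of reach is approached as far as the arm can. A call with a gripper value outside its range is refused whole. The fingers move at their own pace and stop on an object; "newtons" is the grip in N (left out, the last holds). Time passes only in rows, so rows that repeat a pose let the fingers close. It gives the time, the measured TCP pose, the force and the opening at its end, in the units of the state.
- r.state(): the state, without advancing time (a new reading comes with each control period).
- r.grab_frame(name): name is "side" or "top" or "wrist"; returns the picture (420x560x3 uint8, blue, green, red); there is no depth.
- r.camera_info(name): a dict with "fx", "fy", "cx", "cy" (pixels), "dist_coeffs" ([k1, k2, p1, p2, k3] as OpenCV has them; the pictures are not rectified), "view" (4x4, takes a point from world to camera coordinates). Camera axes: x right, y up, looking along -z (the intrinsics and any distortion apply to the point x, -y, -z); pixel columns grow to the right and rows downward; lengths in m; the calibration is good to about 2 mm. A picture is of the moment at which its call begins: read the wrist's pose just before it. camera_info takes no time and is no camera call; for the wrist camera it gives the pose at the moment of the call.
- r.job_done(): hands the job in, once; it reports no verdict.
The state is a dict: "clock": time; "joint_positions": joint angles; "qvel": joint speeds; "joint_torque": joint torques, N m; "tool_pos": TCP position; "tcp_rot": TCP orientation; "force": force on the tool from outside, world axes, zero at the start; "ft_torque": the same for the moment, N m; "width": finger opening in m.
Only numpy, scipy, OpenCV 4.12 (cv2) and the standard library are available. Lean on these libraries where they do the work, as an engineer would, in place of code of your own. Each camera call takes 0.05 s, during which the arm holds its last target.

TASK

Centre the loose rotor on the mark of the tester's springy V-cradle with gentle lengthways taps or pushes on its shaft ends (under 15 N; do not grip it or lift it): drive it from the commutator end until the middle of its core is 5 to 10 mm past the mark, then bring it back from the plain end, tapping either end as needed, until it stays within 2 mm of the mark when let go. Only then swing the tester's lever switch fully over, and leave the other parts on the bench where they are.

Things in the scene. Friction and masses are not known exactly. Their poses are not given: they have to be found in the camera images.
- tester: armature tester fixed to the bench: grey base 30 mm high, 150 mm along its own y, from x -130 to +60 mm. Origin on the bench under the middle of the V-cradle at rest. y runs along the V, x away from the lever side, z up.
- cradle: dark steel V-cradle on the tester: faces at 45 degrees, 120 mm long in y, aluminium rims out to 40 mm either side of the middle and 95 mm above the bench. Origin under its middle, 54 mm above the bench; axes as the tester's. It floats on rubber: gives along y like a 700 N/m spring (1.4 mm per N, at most 18 mm either way) and springs back, carrying the rotor, when let go.
- mark (a point): the mark: a dark line 2 mm wide scribed across both rims at the middle of the V-cradle's length, and moving with the cradle. This point is on the V's middle plane at the height of the rotor's axis (101 mm above the bench); axes as the tester's.
- rotor: loose rotor lying in the V, 0.55 to 0.8 kg, axis = its y = along tester y (it may roll). Origin on the axis in the middle of the steel core: 50 mm diameter, 60 mm long, dark 3 mm band round its middle. Copper commutator (33 mm diameter) on the +y side. Starts 14 to 28 mm to the +y side of the mark. Slides only under a push of about 3.5 to 8.5 N (varies); below that it and the cradle move together.
- commutator_end (a point): centre of the flat shaft end beside the commutator (rotor y +85 mm), 17 mm in diameter, 101 mm above the bench; free space around and below
- plain_end (a point): centre of the flat shaft end on the plain side (rotor y -85 mm), 17 mm in diameter, 101 mm above the bench; free space around and below
- switch (a joint): lever switch at the robot's side of the tester base, angle in rad: 0 off (leaning 0.5 rad to the tester's -y side), 1.0 fully over (leaning 0.5 rad to +y); stays where it is left, about 1 N at the knob moves it. Pivot at tester x -98, y 0, z 52 mm, pivot axis along the tester's x, lever 80 mm long.
- switch_tip (a point): centre of the lever's black knob, a ball 26 mm in diameter, 122 mm above the bench at both ends of its swing
- housing: bystander: cast-aluminium alternator end housing, 124 mm across (156 mm over its three lugs), 36 mm high, origin under its centre
- pulley: bystander: zinc-plated steel pulley, 60 mm diameter, 28 mm high, origin under its centre
- brush_a: bystander: black plastic brush holder, 45 x 30 x 18 mm, origin under its centre
- brush_b: bystander: a second black brush holder, the same
- bearing: bystander: steel ball bearing, 40 mm diameter, 12 mm high, origin under its centre
There are look-alikes about, which are no part of the job. What is shaped like the rotor but blue, brown or turquoise is not meant.

How it is judged (in metres and radians):
On the way, in this order (a step that is already met when the one before it is completed fails the run):
1. the rotor, driven from the commutator end, is past the mark: core middle more than 3 mm on the plain-shaft (-y) side (y of rotor in the frame of mark below -0.003 m), for 0.2 s.
2. the rotor is brought back: core middle within 2.5 mm of the mark, at rest and untouched, switch still off (y of rotor in the frame of mark between -0.0025 and 0.0025 m and linear speed of rotor below 0.01 m/s and contact force between the fingers and rotor below 0.1 N and value of joint switch below 0.3 rad), for 0.3 s.
3. the lever switch is swung over (value of joint switch above 0.85 rad), for 0.2 s.
At the end, for the whole second after the job is handed in: The rotor lies at rest in the V with the middle of its core within 2.5 mm of the mark along the V, nothing touching it, and the lever switch is fully over (more than 0.85 rad of 1.0) (y of rotor in the frame of mark between -0.0025 and 0.0025 m and z of rotor in the frame of mark below 0.004 m and linear speed of rotor below 0.01 m/s and value of joint switch above 0.85 rad).
It fails at once if the rotor is struck, pushed or squeezed with more than 16 N (contact force between any of the fingers, the arm and rotor above 16 N).
It fails at once if the rotor is lifted or tipped out of the V (z of rotor in the frame of mark above 0.008 m).
It fails at once if another part on the bench is moved more than 15 mm (distance of any of housing, pulley, brush_a, brush_b, bearing from where it was at the start of the episode above 0.015 m).
It also fails if it takes over 72 s, if anything falls off the work surface, if the arm or the gripper's body presses on something with over 40 N, if the wrist force passes 120 N, or if a joint passes its speed limit or range.

## Working session

There is one attempt and no reset: what is moved stays moved. The work goes in short steps, Python scripts to look and compute and a tool call to move; the robot and the scene stay as the last step left them, time stands still between calls to the robot, and variables do not carry over. Pictures are saved under pics/ and viewed, and the job is handed in when it is done.

Besides the shell and the picture viewer there is one more tool, called after "Emit:" as name(argument=value, ...) on one line, values as JSON. step_arm: Moves the arm, as the interface text tells. Its arguments: {"type":"object","properties":{"rows":{"type":"array"},"newtons":{"type":"number"}},"required":["rows"]}

```bash
ls; mkdir -p pics
python3 - <<'E'
from plant import r
import cv2
s=r.state()
print(s)
for n in ["side","top","wrist"]:
    f=r.grab_frame(n); cv2.imwrite(f"pics/{n}0.png",f)
    print(n,r.camera_info(n))
E
```

```text
pics
{'clock': 0.0, 'joint_positions': array([ 6.40151935e+01,  1.77051844e+01,  9.36911419e+01, -1.32284485e-03,
        6.87387321e+01, -3.99342974e+00]), 'qvel': array([-0.14097104,  0.03874149, -0.0441349 , -0.01676152, -0.03484553,
        0.06774865]), 'joint_torque': array([ 2.09186328e-04, -4.15274441e+01, -2.76657397e+01, -2.19708645e-04,
        1.05223479e-02, -1.00655859e-05]), 'tool_pos': array([0.2337015 , 0.57875113, 0.23002623]), 'tcp_rot': array([-1.79865184e+02, -8.17705861e-03,  1.58009095e+02]), 'force': array([-0.06464502, -0.14319634, -0.37240402]), 'ft_torque': array([-0.05449522, -0.00842287,  0.00208209]), 'width': 0.08535419713052232}
side {'fx': 477.95147540775713, 'fy': 477.95147540775713, 'cx': 277.83996893267783, 'cy': 205.71612267407795, 'dist_coeffs': array([-0.08863307,  0.        ,  0.        ,  0.        ,  0.        ]), 'view': array([[-0.99592642, -0.09010062, -0.00352746,  0.52805309],
       [ 0.0623739 , -0.7166448 ,  0.69464359, -0.03115047],
       [-0.06511576,  0.69159388,  0.71934542, -1.20374348],
       [ 0.        ,  0.        ,  0.    
[... 223 characters left out ...]
: array([[-0.01793569, -0.99953629, -0.02460741,  0.13849472],
       [ 0.99633637, -0.01992575,  0.08316733, -0.52821675],
       [-0.08361908, -0.02302559,  0.99623174, -1.00621151],
       [ 0.        ,  0.        ,  0.        ,  1.        ]])}
wrist {'fx': 322.88356903320056, 'fy': 322.88356903320056, 'cx': 281.5984778416111, 'cy': 210.06586125607004, 'dist_coeffs': array([-0.02183046,  0.        ,  0.        ,  0.        ,  0.        ]), 'view': array([[ 0.37556235,  0.92679247, -0.00293907, -0.62344625],
       [-0.8765199 ,  0.35415662, -0.32601526,  0.04220398],
       [-0.3011076 ,  0.12501521,  0.94535994, -0.38317871],
       [ 0.        ,  0.        ,  0.        ,  1.        ]])}
```

View pics/top0.png

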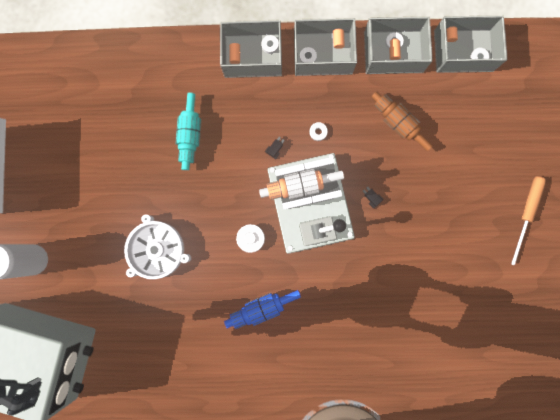

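View pics/side0.png

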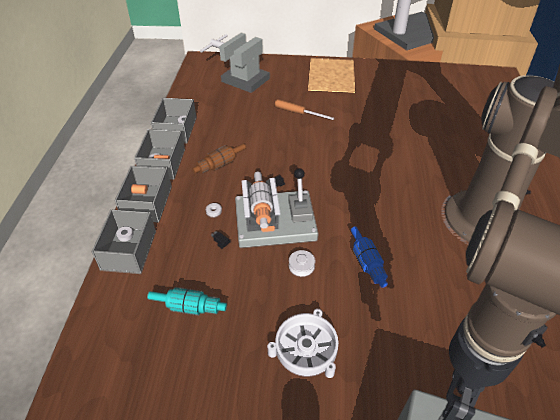

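View pics/wrist0.png

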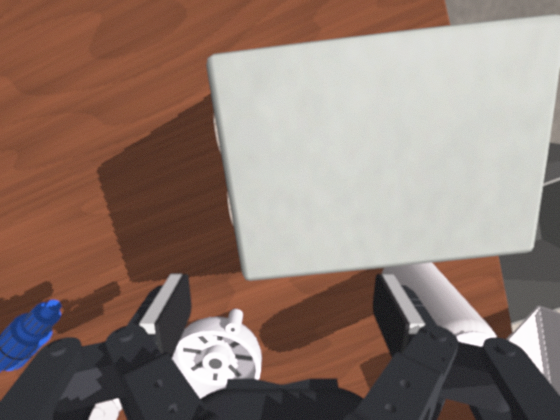

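Rotor look-alikes in the top view: turquoise (188,130), brown (403,122), blue (262,310), and the steel and copper one in the V at (303,184). The last one fits the description, so I'll check it in a close crop.

```bash
cat > h.py <<'E'
import numpy as np, cv2
from plant import r
def cam(n):
    c=r.camera_info(n); K=np.array([[c['fx'],0,c['cx']],[0,c['fy'],c['cy']],[0,0,1]]); return K,np.array(c['dist_coeffs']),np.array(c['view'])
def proj(n,P,c=None):
    K,d,V=c or cam(n); P=np.atleast_2d(P); p=(V[:3,:3]@P.T).T+V[:3,3]; p=p*[1,-1,-1]
    return cv2.projectPoints(p,np.zeros(3),np.zeros(3),K,d)[0].reshape(-1,2)
def ray(n,uv,c=None):
    K,d,V=c or cam(n); q=cv2.undistortPoints(np.array(uv,float).reshape(-1,1,2),K,d).reshape(-1,2)
    D=np.c_[q[:,0],-q[:,1],-np.ones(len(q))]@V[:3,:3]; o=-V[:3,:3].T@V[:3,3]; return o,D
def onz(n,uv,z,c=None):
    o,D=ray(n,uv,c); t=(z-o[2])/D[:,2]; return o+t[:,None]*D
E
python3 - <<'E'
import cv2
f=cv2.imread('pics/top0.png'); cv2.imwrite('pics/topc.png',cv2.resize(f[140:265,240:400],None,fx=5,fy=4.8,interpolation=cv2.INTER_CUBIC)[:600,:800])
f=cv2.imread('pics/side0.png'); cv2.imwrite('pics/sidec.png',cv2.resize(f[155:265,205:335],None,fx=5.4,fy=5.4,interpolation=cv2.INTER_CUBIC))
E
```

```text
(no output)
```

View pics/topc.png

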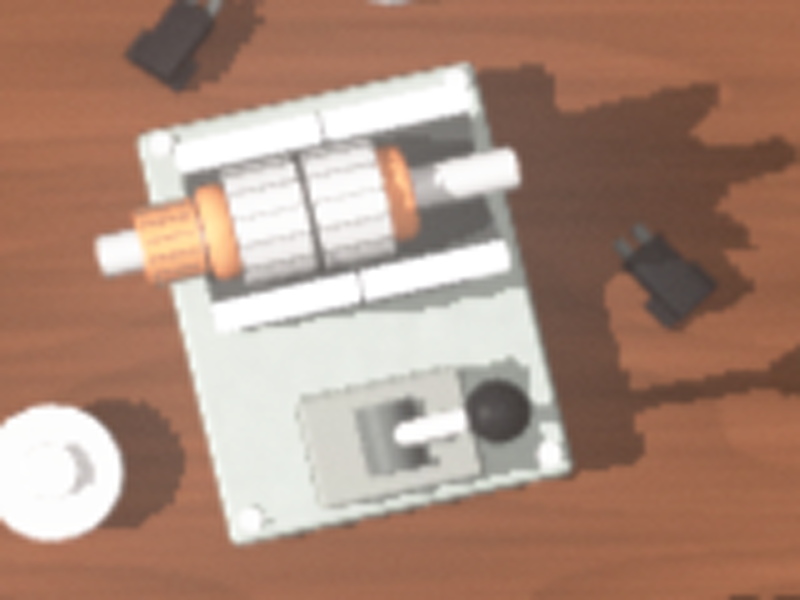

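View pics/sidec.png

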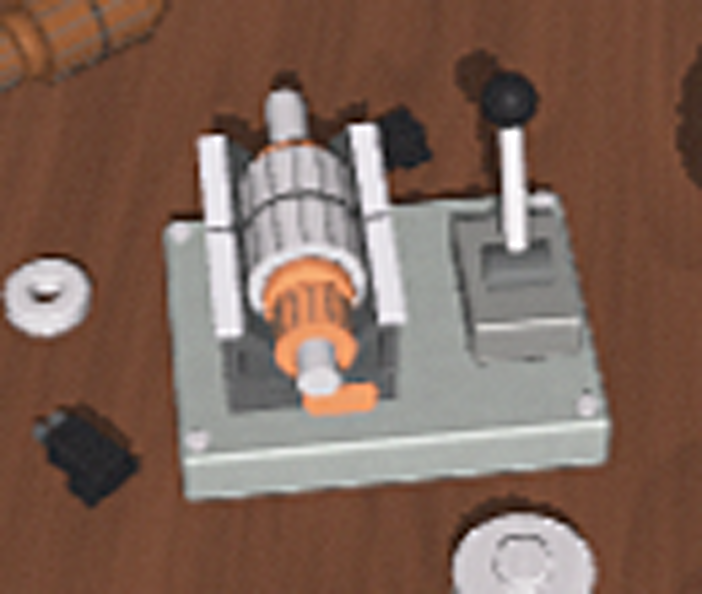

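Run:
```python
from h import *
from scipy.optimize import least_squares
cp=lambda a:np.array(a,float)/[5,4.8]+[240,140]-0.4
base=cp([(139,133),(470,65),(572,470),(235,543)]); bl=np.array([(60,75,30),(60,-75,30),(-130,-75,30),(-130,75,30)])/1000
sb=np.array([(163,222),(562,192),(608,420),(186,458)])/5.4+[205,155]-.4
sbl=np.array([(60,-75,30),(-130,-75,30),(-130,75,30),(60,75,30)])/1000
def T(p,P):
    c,s=np.cos(p[2]),np.sin(p[2]); return np.c_[p[0]+c*P[:,0]-s*P[:,1],p[1]+s*P[:,0]+c*P[:,1],P[:,2]]
ct=cam('top');cs=cam('side')
ft=lambda p:(proj('top',T(p,bl),ct)-base).ravel()
fs=lambda p:(proj('side',T(p,sbl),cs)-sb).ravel()
for f in (ft,fs,lambda p:np.r_[ft(p),fs(p)]):
    s=least_squares(f,[.6,.08,.2]); print(s.x[:2],np.degrees(s.x[2]),np.round(s.fun,1))
p=s.x; np.save('tp.npy',p)
mk=onz('top',cp([(322,127),(361,287)]),.095,ct); print('marks',mk, mk.mean(0))
R=np.array([[np.cos(p[2]),-np.sin(p[2])],[np.sin(p[2]),np.cos(p[2])]])
print('marks in tester',(mk[:,:2]-p[:2])@R)
for nm,uv,z in [('comm end',(97,255),.101),('plain end',(520,170),.101),('knob',(498,410),.122),('pulley',(50,472),.028),('brushr',(670,280),.018),('brushl',(175,45),.018)]:
    w=onz('top',cp([uv]),z,ct); print(nm,w[0],(w[:,:2]-p[:2])@R)
for nm,uv,z in [('housing',(155,250),.036),('bearing',(318,131),.012),('turq',(188,130),.03),('brown',(403,122),.03),('blue',(262,310),.03),('tallbox',(95,330),.1)]:
    w=onz('top',[uv],z,ct); print(nm,w[0])
print('camtop',-ct[2][:3,:3].T@ct[2][:3,3])
```

```text
[0.56830158 0.06500717] 11.562088207483606 [-0.8 -0.1  0.7 -1.1  0.7  0.5 -0.7  0.7]
[0.56614487 0.06509557] 11.546751660783542 [ 0.2 -0.6 -0.2 -0.9  1.   0.6 -1.   0.6]
[0.56736978 0.06500608] 11.560449114746017 [-0.8  0.3  0.7 -0.7  0.7  0.9 -0.7  1.1 -0.3 -0.6 -0.7 -1.   0.5  0.5
 -1.5  0.5]
marks [[0.60210404 0.07201209 0.095     ]
 [0.5341465  0.05790742 0.095     ]] [0.56812527 0.06495976 0.095     ]
marks in tester [[ 3.54336516e-02 -9.69177059e-05]
 [-3.39718918e-02 -2.96660705e-04]]
comm end [0.54912926 0.16345414 0.101     ] [[0.00185867 0.10010636]]
plain end [ 0.58130318 -0.00658267  0.101     ] [[-0.00069576 -0.07292877]]
knob [0.4806082  0.00729907 0.122     ] [[-0.0965661  -0.03914919]]
pulley [0.46025217 0.18956418 0.028     ] [[-0.07998294  0.14349784]]
brushr [ 0.54184488 -0.07975135  0.018     ] [[-0.05401673 -0.13670563]]
brushl [0.65409791 0.13292973 0.018     ] [[0.09858076 0.04916528]]
housing [0.43789159 0.39191188 0.036     ]
bearing [0.69347711 0.03643442 0.012     ]
turq [0.69838985 0.32161762 0.03      ]
brown [ 0.70514082 -0.14748748  0.03      ]
blue [0.30767512 0.16524947 0.03      ]
tallbox [0.28106115 0.49522262 0.1       ]
camtop [0.44462707 0.10473677 1.04975821]
```

The crop confirms it: copper commutator on the left, dark band, lying in the V. The marks fall at tester y≈0, and the rotor sits about 14 mm to +y. Next I lift, shut the fingers and turn towards yaw 101.6.

Emit:
step_arm(rows=[0,0,-4,0,0,0,255,0,0,-7,0,0,7,255,0,0,-7,0,0,14,255,0,0,-7,0,0,21,255,0,0,-7,0,0,28,255], newtons=20)

```text
clock: 0.57
tool_pos: [0.2341, 0.5797, 0.302]
tcp_rot: [179.9, -0.0, 129.7]
force: [0.2, -0.3, 0.4]
width: 0.0252
```

```bash
cat >> h.py <<'E'
from scipy.spatial.transform import Rotation as Ro
tp=np.load('tp.npy') 
def t2w(t): # tester->world
    c,s=np.cos(tp[2]),np.sin(tp[2]); t=np.asarray(t,float); return np.array([tp[0]+c*t[0]-s*t[1],tp[1]+s*t[0]+c*t[1],t[2]])
def w2t(w):
    c,s=np.cos(tp[2]),np.sin(tp[2]); d=np.asarray(w,float)[:2]-tp[:2]; return np.array([c*d[0]+s*d[1],-s*d[0]+c*d[1],w[2]])
def goto(t,yaw=None):
    s=r.state(); R=Ro.from_euler('xyz',s['tcp_rot'],degrees=True)
    d=R.inv().apply(t2w(t)-s['tool_pos'])*100
    G=Ro.from_euler('xyz',[180,0,np.degrees(tp[2])+90 if yaw is None else yaw],degrees=True)
    print('clock',s['clock'],'at tester',np.round(w2t(s['tool_pos'])*1000,1),'rot',s['tcp_rot'],'F',np.round(s['force'],2),'w',s['width'])
    print('shift cm',np.round(d,2),'turn',np.round((R.inv()*G).as_rotvec(degrees=True),2))
E
python3 -c "
from h import *
goto([0,.150,.2])"
```

```text
clock 0.5667 at tester [-223.3  571.   302. ] rot [ 1.79940136e+02 -2.90295191e-02  1.29663657e+02] F [ 0.24 -0.27  0.39] w 0.025237537498794205
shift cm [-47.67  -0.15  10.18] turn [ 0.05 -0.04 28.1 ]
```

Emit:
step_arm(rows=[-4,0,0,0,0,6,255,-8,0,0,0,0,12,255,-12,0,0,0,0,18,255,-16,0,1,0,0,24,255,-20,0,2,0,0,28.1,255])

```text
clock: 0.98
tool_pos: [0.3636, 0.4252, 0.2816]
tcp_rot: [179.9, -0.0, 101.7]
force: [1.4, 0.8, -0.0]
width: 0.0
```

```bash
python3 -c "
from h import *
goto([0,.150,.2])"
```

```text
clock 0.9833 at tester [-127.4  393.7  281.6] rot [ 1.79912979e+02 -4.91992957e-02  1.01690671e+02] F [ 1.38  0.84 -0.02] w 3.518245954098097e-05
shift cm [-24.41  12.67   8.16] turn [ 0.09 -0.05  0.13]
```

Emit:
step_arm(rows=[-3.5,1.9,1,0,0,0,255,-7,3.7,2,0,0,0,255,-10.5,5.5,3,0,0,0,255,-14,7.3,4,0,0,0,255,-17.5,9.1,5,0,0,0,255])

```text
clock: 1.4
tool_pos: [0.4885, 0.2721, 0.2306]
tcp_rot: [-180.0, -0.0, 101.9]
force: [0.9, 0.2, 0.3]
width: -0.0
```

```bash
python3 -c "
from h import *
goto([0,.140,.2])
import cv2
K,d,V=cam('wrist'); print('cam tester',w2t(-V[:3,:3].T@V[:3,3]))
f=r.grab_frame('wrist'); cv2.imwrite('pics/w1.png',f)"
```

```text
clock 1.4 at tester [-35.8 218.7 230.6] rot [-1.79986470e+02 -9.78545238e-04  1.01910998e+02] F [0.89 0.24 0.3 ] w -4.834379047648905e-05
shift cm [-7.89  3.53  3.06] turn [-0.01 -0.    0.35]
cam tester [-0.03639628  0.30294539  0.37448685]
```

View pics/w1.png

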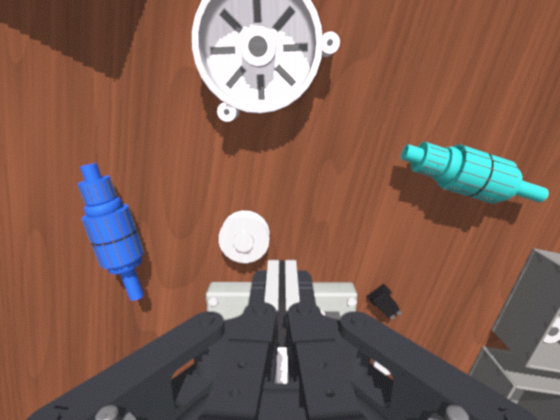

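Emit:
step_arm(rows=[-2,1.5,1,0,0,0,255,-4,3,2,0,0,0.3,255,-6.5,3.53,5,0,0,0.3,255,-7.9,3.53,9,0,0,0.3,255,-7.9,3.53,12.5,0,0,0.3,255])

```text
clock: 1.87
tool_pos: [0.54, 0.2015, 0.1054]
tcp_rot: [179.9, 0.1, 101.4]
force: [-0.7, 1.0, -1.2]
width: 0.0003
```

```bash
python3 -c "
from h import *
goto([0,.120,.087])
import cv2
a=r.grab_frame('top'); cv2.imwrite('pics/t2.png',cv2.resize(a[140:265,240:400],None,fx=5,fy=4.8)[:600,:800]);goto([0,.120,.087])"
```

```text
clock 1.8667 at tester [  0.6 139.2 105.4] rot [1.79898327e+02 5.56886640e-02 1.01448843e+02] F [-0.66  0.96 -1.21] w 0.00027876513474711857
shift cm [-1.91 -0.06  1.85] turn [ 0.1   0.06 -0.11]
clock 1.9167 at tester [ -6.5 139.7  96.9] rot [-1.79206061e+02  8.25097439e-02  1.01454454e+02] F [-2.16 -0.46 -3.99] w -8.552673198327198e-05
shift cm [-1.96  0.67  0.98] turn [-0.79  0.08 -0.11]
```

View pics/t2.png

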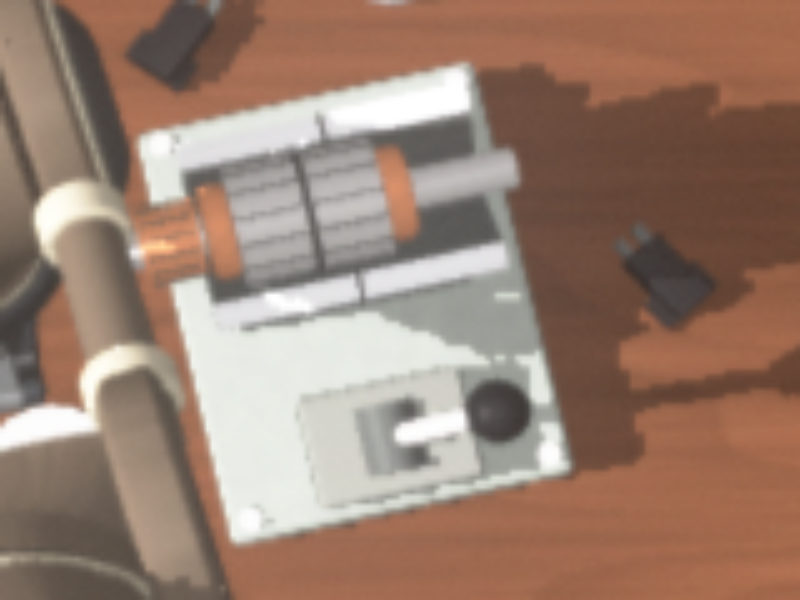

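Top view: the band at crop (308,205) is still left of the marks at (322,127) and (361,287), and the rotor hasn't been touched. I'll let the arm settle.

Emit:
step_arm(rows=[0,0,0,0,0,0,255,0,0,0,0,0,0,255,0,0,0,0,0,0,255])

```text
clock: 2.17
tool_pos: [0.5406, 0.2051, 0.1089]
tcp_rot: [179.7, -0.0, 101.7]
force: [0.8, 1.2, 0.4]
width: -0.0001
```

```bash
python3 -c "
from h import *
goto([0,.120,.087])"
```

```text
clock 2.1667 at tester [  1.8 142.6 108.9] rot [ 1.79734496e+02 -2.82448516e-02  1.01658159e+02] F [0.76 1.23 0.36] w -0.00010966982389391861
shift cm [-2.27 -0.2   2.19] turn [ 0.27 -0.03  0.1 ]
```

Emit:
step_arm(rows=[0,-0.1,1,0,0,0,255,-0.5,-0.2,2.2,0,0,0,255,-1,-0.2,2.2,0,0,0,255,-1,-0.2,2.2,0,0,0,255,-1,-0.2,2.2,0,0,0,255])

```text
clock: 2.58
tool_pos: [0.5387, 0.1933, 0.0843]
tcp_rot: [-180.0, -0.0, 101.6]
force: [0.2, -0.3, -0.3]
width: -0.0003
```

```bash
python3 -c "
from h import *
goto([0,.115,.087])
s=r.state();print(s['qvel'])"
```

```text
clock 2.5833 at tester [ -2.4 131.5  84.3] rot [-1.79992852e+02 -3.74808162e-04  1.01577523e+02] F [ 0.18 -0.28 -0.31] w -0.0002629473132389922
shift cm [-1.65  0.24 -0.27] turn [-0.01 -0.    0.02]
[ 0.21400814 -0.34088594 -0.6284803   0.13947796 -0.12719465  0.23535606]
```

Emit:
step_arm(rows=[-0.3,0.2,0,0,0,0,255,-0.6,0.2,0,0,0,0,255,-0.9,0.2,0,0,0,0,255,-1.2,0.2,0,0,0,0,255,-1.4,0.2,0,0,0,0,255])

```text
clock: 3.0
tool_pos: [0.5437, 0.1799, 0.0844]
tcp_rot: [180.0, 0.0, 101.6]
force: [-0.1, 0.2, -0.2]
width: 0.0001
```

Emit:
step_arm(rows=[-0.1,0,0,0,0,0,255,-0.2,0,0,0,0,0,255,-0.3,0,0,0,0,0,255,-0.4,0,0,0,0,0,255,-0.5,0,0,0,0,0,255])

```text
clock: 3.42
tool_pos: [0.5445, 0.1755, 0.0843]
tcp_rot: [180.0, 0.0, 101.6]
force: [0.1, -0.3, 0.1]
width: -0.0002
```

```bash
python3 -c "
from h import *
goto([0,.115,.087])"
```

```text
clock 3.4167 at tester [ -0.3 112.8  84.3] rot [1.79998187e+02 6.41107177e-04 1.01619068e+02] F [ 0.13 -0.26  0.06] w -0.00015371899193038772
shift cm [ 0.22  0.03 -0.27] turn [0.   0.   0.06]
```

Emit:
step_arm(rows=[-0.1,0,0,0,0,0,255,-0.2,0,0,0,0,0,255,-0.3,0,0,0,0,0,255,-0.4,0,0,0,0,0,255,-0.5,0,0,0,0,0,255])

```text
clock: 3.83
tool_pos: [0.5454, 0.1709, 0.0843]
tcp_rot: [180.0, -0.0, 101.6]
force: [-0.7, 2.2, 0.7]
width: 0.0003
```

```bash
python3 -c "
from h import *
goto([0,.115,.087])"
```

```text
clock 3.8333 at tester [ -0.3 108.2  84.3] rot [ 1.79996746e+02 -4.70430261e-02  1.01595179e+02] F [-0.74  2.21  0.67] w 0.00030858664516307733
shift cm [ 0.68  0.03 -0.27] turn [ 0.   -0.05  0.03]
```

Emit:
step_arm(rows=[-0.1,0,0,0,0,0,255,-0.2,0,0,0,0,0,255,-0.3,0,0,0,0,0,255,-0.4,0,0,0,0,0,255,-0.5,0,0,0,0,0,255])

```text
clock: 4.25
tool_pos: [0.5464, 0.1663, 0.0843]
tcp_rot: [180.0, -0.1, 101.6]
force: [-0.8, 5.2, -0.0]
width: 0.0003
```

Emit:
step_arm(rows=[-0.1,0,0,0,0,0,255,-0.2,0,0,0,0,0,255,-0.3,0,0,0,0,0,255,-0.4,0,0,0,0,0,255,-0.5,0,0,0,0,0,255])

```text
clock: 4.67
tool_pos: [0.5473, 0.1618, 0.0844]
tcp_rot: [180.0, -0.1, 101.6]
force: [-0.7, 7.0, 0.6]
width: 0.0
```

```bash
python3 -c "
from h import *
goto([0,.115,.087])
a=r.grab_frame('top'); cv2.imwrite('pics/t3.png',cv2.resize(a[140:265,240:400],None,fx=5,fy=4.8)[:600,:800]);goto([0,.120,.087])"
```

```text
clock 4.6667 at tester [-0.2 98.8 84.4] rot [ 1.79992699e+02 -1.07157858e-01  1.01579323e+02] F [-0.71  7.04  0.56] w 1.019800060150782e-06
shift cm [ 1.62  0.03 -0.26] turn [ 0.01 -0.11  0.02]
clock 4.7167 at tester [-0.3 98.6 84.4] rot [ 1.79992933e+02 -9.55352357e-02  1.01576955e+02] F [-1.61  5.8   0.17] w 0.00011771114420479166
shift cm [ 2.14  0.03 -0.26] turn [ 0.01 -0.1   0.02]
```

View pics/t3.png

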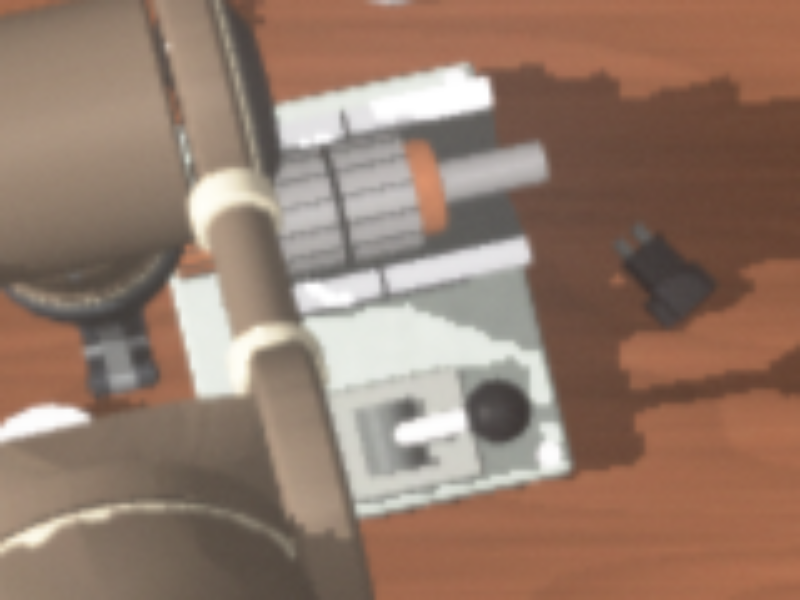

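Emit:
step_arm(rows=[-0.15,0,0,0,0,0,255,-0.3,0,0,0,0,0,255,-0.45,0,0,0,0,0,255,-0.6,0,0,0,0,0,255,-0.75,0,0,0,0,0,255])

```text
clock: 5.13
tool_pos: [0.5488, 0.1544, 0.0843]
tcp_rot: [180.0, -0.1, 101.6]
force: [-1.2, 6.1, 0.3]
width: 0.0002
```

Emit:
step_arm(rows=[-0.1,0,0,0,0,0,255,-0.2,0,0,0,0,0,255,-0.3,0,0,0,0,0,255,-0.4,0,0,0,0,0,255,-0.5,0,0,0,0,0,255])

```text
clock: 5.55
tool_pos: [0.5498, 0.1496, 0.0843]
tcp_rot: [180.0, -0.1, 101.6]
force: [-1.0, 5.8, 0.3]
width: 0.0002
```

```bash
python3 -c "
from h import *
goto([0,.115,.087])
a=r.grab_frame('top'); cv2.imwrite('pics/t4.png',cv2.resize(a[140:265,240:400],None,fx=5,fy=4.8)[:600,:800]);goto([0,.120,.087])"
```

```text
clock 5.55 at tester [-0.2 86.4 84.3] rot [ 1.79991695e+02 -1.08217425e-01  1.01579182e+02] F [-0.99  5.83  0.25] w 0.00015464539480449305
shift cm [ 2.86  0.02 -0.26] turn [ 0.01 -0.11  0.02]
clock 5.6 at tester [-0.2 86.2 84.4] rot [ 1.79992124e+02 -9.56325242e-02  1.01578695e+02] F [-2.52  5.86  0.49] w -0.00028875157331355637
shift cm [ 3.38  0.02 -0.26] turn [ 0.01 -0.1   0.02]
```

View pics/t4.png

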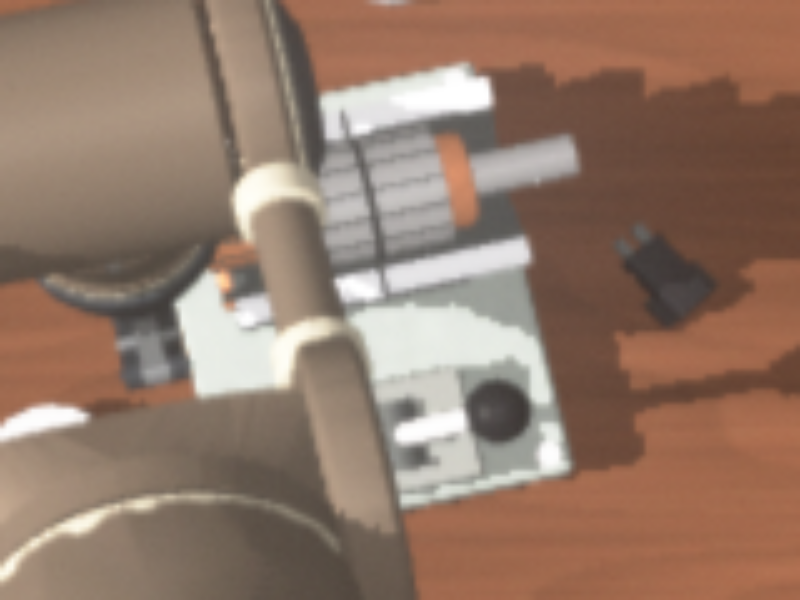

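Emit:
step_arm(rows=[-0.15,0,0,0,0,0,255,-0.3,0,0,0,0,0,255,-0.45,0,0,0,0,0,255,-0.55,0,0,0,0,0,255,-0.65,0,0,0,0,0,255])

```text
clock: 6.02
tool_pos: [0.5512, 0.1432, 0.0844]
tcp_rot: [180.0, -0.1, 101.6]
force: [-0.7, 5.9, 0.7]
width: -0.0
```

```bash
python3 -c "
from h import *
goto([0,.115,.087])
a=r.grab_frame('top'); cv2.imwrite('pics/t5.png',cv2.resize(a[140:265,240:400],None,fx=5,fy=4.8)[:600,:800]);goto([0,.120,.087])"
```

```text
clock 6.0167 at tester [-0.2 79.8 84.4] rot [ 1.79991281e+02 -1.07591476e-01  1.01577123e+02] F [-0.67  5.89  0.69] w -4.4325762636755207e-05
shift cm [ 3.52  0.02 -0.26] turn [ 0.01 -0.11  0.02]
clock 6.0667 at tester [-0.2 79.6 84.4] rot [ 1.79990626e+02 -9.59077171e-02  1.01577162e+02] F [-0.4   5.99  0.59] w 0.0003014284126403366
shift cm [ 4.04  0.02 -0.26] turn [ 0.01 -0.1   0.02]
```

View pics/t5.png

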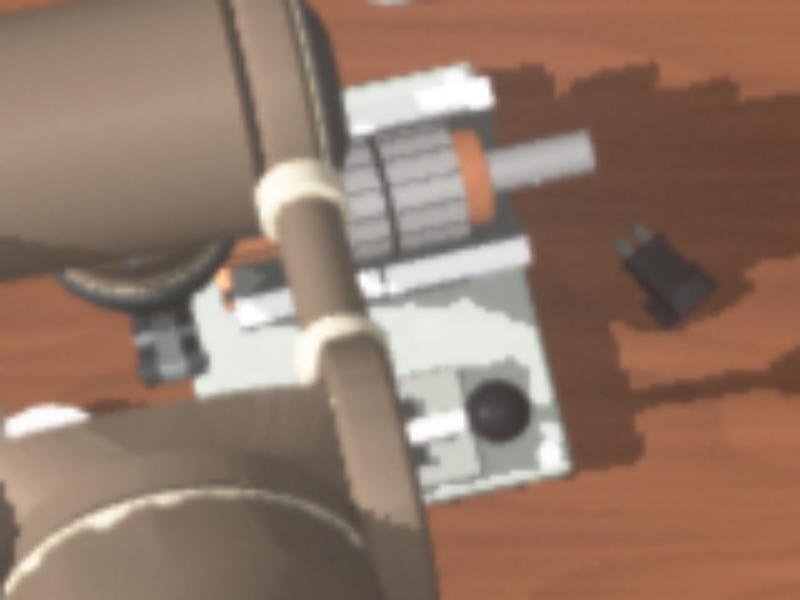

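Top view: the band is now clearly past the marks on the plain side, by about 6–7 mm. Backing off gently.

Emit:
step_arm(rows=[0.2,0,0,0,0,0,255,0.4,0,0,0,0,0,255,0.6,0,0,0,0,0,255,0.8,0,0,0,0,0,255,1.0,0,0,0,0,0,255])

```text
clock: 6.48
tool_pos: [0.5494, 0.1513, 0.0842]
tcp_rot: [-180.0, 0.1, 101.7]
force: [-0.6, 0.0, 0.3]
width: -0.0002
```

Emit:
step_arm(rows=[0.3,0,0,0,0,0,255,0.8,0,0,0,0,0,255,2,0,0,0,0,0,255,3,0,0,0,0,0,255,3,0,-3,0,0,0,255])

```text
clock: 6.9
tool_pos: [0.5375, 0.1821, 0.1086]
tcp_rot: [-179.3, -0.0, 101.7]
force: [-0.9, 0.3, -0.5]
width: -0.0001
```

Emit:
step_arm(rows=[0,0,-4,0,0,0,255,0,0,-8,0,0,0,255,-4,0,-12,0,0,0,255,-8,0,-14,0,0,0,255,-12,0,-14,0,0,0,255])

```text
clock: 7.32
tool_pos: [0.5674, 0.0789, 0.2577]
tcp_rot: [179.5, 0.0, 101.9]
force: [1.4, -0.0, 0.3]
width: 0.0002
```

```bash
python3 -c "
from h import *
goto([0,-.130,.24])"
```

```text
clock 7.3167 at tester [  2.8  13.6 257.7] rot [1.79459044e+02 4.47717600e-02 1.01852378e+02] F [ 1.44 -0.01  0.33] w 0.00015087647748913735
shift cm [-14.35  -0.37   1.78] turn [0.54 0.04 0.29]
```

Emit:
step_arm(rows=[-4,0,0,0,0,0,255,-8,0,0,0,0,0,255,-12,-0.2,1,0,0,0,255,-14.2,-0.3,1.5,0,0,0,255,-14.2,-0.3,1.5,0,0,0,255])

```text
clock: 7.73
tool_pos: [0.5901, -0.0661, 0.2356]
tcp_rot: [-179.9, 0.1, 101.4]
force: [-0.2, 0.5, 0.1]
width: -0.0003
```

Emit:
step_arm(rows=[0,0,0,0,0,0,255,0,0,0,0,0,0,255])

```text
clock: 7.9
tool_pos: [0.5902, -0.0612, 0.2369]
tcp_rot: [-180.0, -0.1, 101.6]
force: [0.7, 0.3, 0.5]
width: -0.0001
```

```bash
python3 -c "
from h import *
goto([0,-.130,.087])
np.savez('wc.npz',*cam('wrist'))
f=r.grab_frame('wrist'); cv2.imwrite('pics/w6.png',f)
f=r.grab_frame('top'); cv2.imwrite('pics/t6.png',f); cv2.imwrite('pics/t6c.png',cv2.resize(f[140:265,240:400],None,fx=5,fy=4.8)[:600,:800])"
```

```text
clock 7.9 at tester [  -2.9 -128.2  236.9] rot [-1.79986305e+02 -5.50755119e-02  1.01634090e+02] F [0.66 0.26 0.49] w -5.0897533099919864e-05
shift cm [-0.2   0.3  14.99] turn [-0.01 -0.06  0.07]
```

View pics/w6.png

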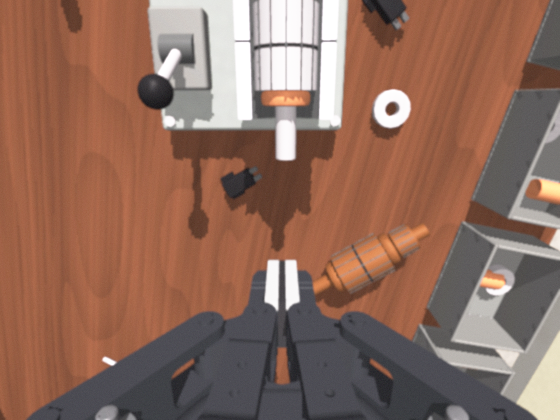

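View pics/t6c.png

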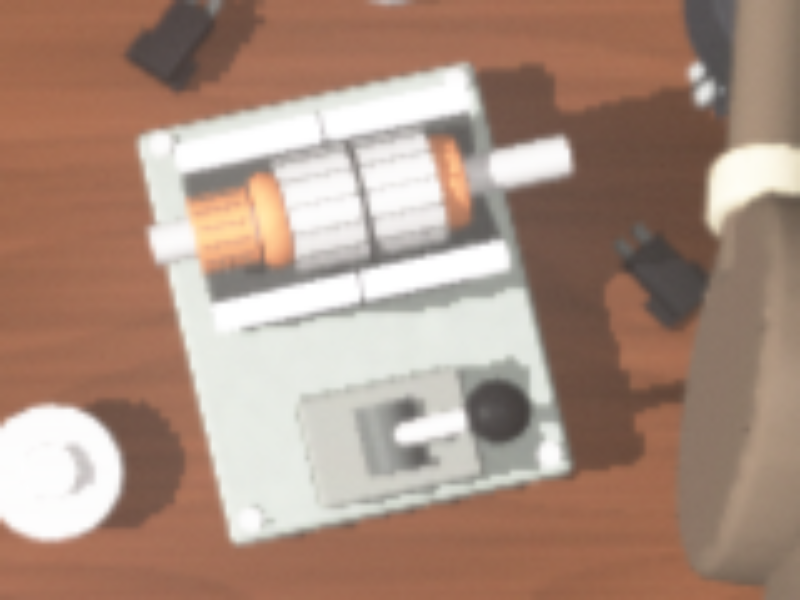

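```bash
cat >> h.py <<'E'
def cyl_y(n,uv,c=None,rad=.025,z=.101):
    o,D=ray(n,uv,c); out=[]
    cs,sn=np.cos(tp[2]),np.sin(tp[2]); A=np.array([[cs,sn,0],[-sn,cs,0],[0,0,1]])
    o2=A@(o-[tp[0],tp[1],0]); 
    for d in D:
        d=A@d; a=d[0]**2+d[2]**2; b=2*(o2[0]*d[0]+(o2[2]-z)*d[2]); q=o2[0]**2+(o2[2]-z)**2-rad**2
        disc=max(b*b-4*a*q,0); t=(-b-np.sqrt(disc))/(2*a); out.append((o2+t*d)*1000)
    return np.array(out)
def mark_t(n,uv,c=None): return np.array([w2t(w)*1000 for w in onz(n,uv,.095,c)])
E
python3 - <<'E'
from h import *
ct=cam('top'); cp=lambda a:np.array(a,float)/[5,4.8]+[240,140]-0.4
print('init band',cyl_y('top',cp([(298,165),(308,205),(318,245)]),ct))
print('now band',cyl_y('top',cp([(353,155),(362,195),(370,235)]),ct))
for e in [(150,248),(573,160)]: print(w2t(onz('top',cp([e]),.101,ct)[0])*1000)
f=cv2.imread('pics/w6.png'); cv2.imwrite('pics/w6c.png',cv2.resize(f[0:130,200:360],None,fx=5,fy=4.6,interpolation=cv2.INTER_CUBIC))
E
```

```text
init band [[ 18.65253797  14.13957318 117.64580509]
 [  0.63142902  14.41907865 125.99202468]
 [-15.59430953  13.96455502 120.54015123]]
now band [[ 1.77700520e+01 -7.83013399e+00  1.18584802e+02]
 [-2.58608038e-02 -7.00911935e+00  1.25999987e+02]
 [-1.60421776e+01 -6.82093566e+00  1.20174163e+02]]
[3.80558993e-02 7.87497641e+01 1.01000000e+02]
[ -1.27586721 -94.57280672 101.        ]
```

View pics/w6c.png

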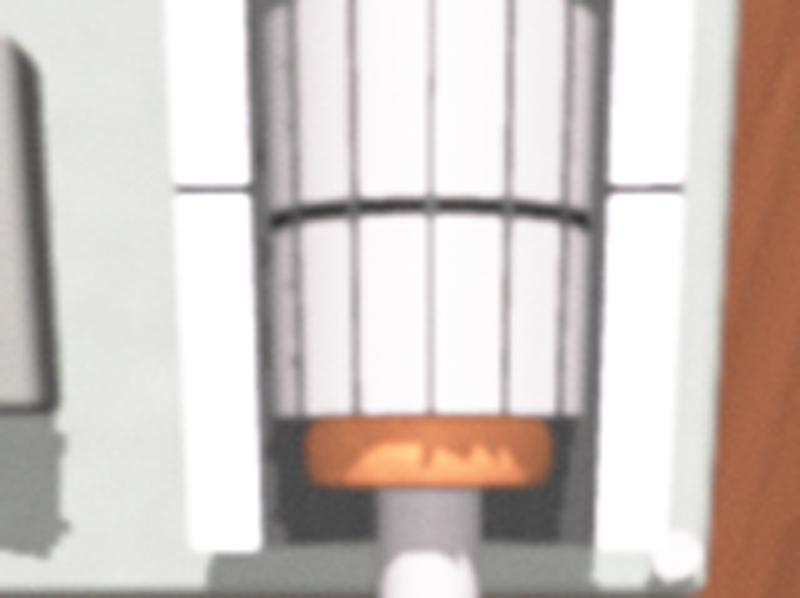

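Run:
```python
from h import *
z=np.load('wc.npz'); c=(z['arr_0'],z['arr_1'],z['arr_2'])
cp=lambda a:(np.array(a,float)+.5)/[5,4.6]+[200,0]-0.5
print(cyl_y('wrist',cp([(431,206),(320,210),(545,210)]),c)); print(mark_t('wrist',cp([(213,188),(648,188)]),c))
print(w2t(onz('wrist',[(285.5,159)],.101,c)[0])*1000)
```

```text
[[ -0.29524061  -7.05620307 125.9982566 ]
 [-16.4507144   -6.72885588 119.82482392]
 [ 16.43873136  -6.72181256 119.83528899]]
[[-34.72969747   0.32424003  95.        ]
 [ 34.6397626    0.3403595   95.        ]]
[ 9.15079525e-02 -9.36421860e+01  1.01000000e+02]
```

Top and wrist views agree: the rotor is about 7 mm past the mark on the plain side. Now down behind the plain end.

Emit:
step_arm(rows=[0,0.3,3.5,0,0,0,255,0,0.3,7,0,0,0,255,0,0.3,10.5,0,0,0,255,0,0.3,13,0,0,0,255,0,0.3,15,0,0,0,255])

```text
clock: 8.42
tool_pos: [0.5917, -0.0597, 0.0846]
tcp_rot: [-179.8, -0.1, 101.7]
force: [0.4, 0.9, 0.4]
width: 0.0
```

Emit:
step_arm(rows=[0,0,0,0,0,0,255,0,0,0,0,0,0,255,0,0,0,0,0,0,255])

```text
clock: 8.67
tool_pos: [0.5946, -0.0611, 0.0886]
tcp_rot: [179.9, 0.1, 101.7]
force: [0.3, 0.1, 0.5]
width: 0.0001
```

```bash
python3 -c "
from h import *
goto([0,-.107,.087])"
```

```text
clock 8.6667 at tester [   1.4 -129.    88.6] rot [1.79855995e+02 5.36984585e-02 1.01684787e+02] F [0.27 0.07 0.49] w 6.329966141119704e-05
shift cm [ 2.2  -0.14  0.16] turn [0.14 0.05 0.12]
```

Emit:
step_arm(rows=[0.5,0,0.1,0,0,0,255,1,0,0.2,0,0,0,255,1.5,0,0.2,0,0,0,255,1.8,0,0.2,0,0,0,255,2.0,0,0.2,0,0,0,255])

```text
clock: 9.08
tool_pos: [0.5893, -0.0416, 0.0856]
tcp_rot: [180.0, 0.0, 101.6]
force: [0.7, 0.6, 0.3]
width: -0.0002
```

Emit:
step_arm(rows=[0.1,0,0,0,0,0,255,0.2,0,0,0,0,0,255,0.3,0,0,0,0,0,255,0.4,0,0,0,0,0,255,0.5,0,0,0,0,0,255])

```text
clock: 9.5
tool_pos: [0.5882, -0.0374, 0.0849]
tcp_rot: [-180.0, -0.0, 101.6]
force: [-0.3, 0.6, 0.3]
width: 0.0001
```

```bash
python3 -c "
from h import *
goto([0,-.107,.087])"
```

```text
clock 9.5 at tester [-1.000e-01 -1.045e+02  8.490e+01] rot [-1.79994401e+02 -7.49548889e-04  1.01595230e+02] F [-0.33  0.64  0.31] w 8.983781556742216e-05
shift cm [-0.25  0.01 -0.21] turn [-0.01 -0.    0.03]
```

Emit:
step_arm(rows=[0.1,0,0,0,0,0,255,0.2,0,0,0,0,0,255,0.3,0,0,0,0,0,255,0.4,0,0,0,0,0,255,0.5,0,0,0,0,0,255])

```text
clock: 9.92
tool_pos: [0.5873, -0.0329, 0.085]
tcp_rot: [180.0, 0.1, 101.6]
force: [-0.2, -2.3, 0.0]
width: -0.0
```

Emit:
step_arm(rows=[0.1,0,0,0,0,0,255,0.2,0,0,0,0,0,255,0.3,0,0,0,0,0,255,0.4,0,0,0,0,0,255,0.5,0,0,0,0,0,255])

```text
clock: 10.33
tool_pos: [0.5865, -0.0283, 0.0852]
tcp_rot: [180.0, 0.1, 101.6]
force: [0.2, -6.5, 0.7]
width: -0.0001
```

```bash
cat > look.py <<'E'
import sys
from h import *
goto([0,-.087,.087])
c=cam('wrist'); np.savez('wc.npz',*c)
f=r.grab_frame('wrist'); cv2.imwrite(f'pics/{sys.argv[1]}.png',f)
b=proj('wrist',np.array([t2w([0,0,.126])]),c)[0]; print('proj of nominal mark top',b)
v0=int(max(0,min(b[1]-60,290))); u0=200
np.savez('crop.npz',o=[u0,v0])
cv2.imwrite(f'pics/{sys.argv[1]}c.png',cv2.resize(f[v0:v0+130,u0:u0+160],None,fx=5,fy=4.6,interpolation=cv2.INTER_CUBIC)); print('crop',u0,v0)
E
cat > me.py <<'E'
import sys
from h import *
z=np.load('wc.npz'); c=(z['arr_0'],z['arr_1'],z['arr_2']); o=np.load('crop.npz')['o']
a=np.array(eval(sys.argv[1]),float); q=(a+.5)/[5,4.6]+o-.5
b=cyl_y('wrist',q[:1],c)[0]; m=mark_t('wrist',q[1:],c); print('band',b,'marks',m,'offset',b[1]-m[:,1].mean())
E
python3 look.py w7
```

```text
clock 10.3333 at tester [  0.  -95.3  85.2] rot [1.79979352e+02 8.91930944e-02 1.01632115e+02] F [ 0.19 -6.48  0.73] w -0.00012163813990311815
shift cm [ 0.83  0.   -0.18] turn [0.02 0.09 0.07]
proj of nominal mark top [282.48568794  59.16935354]
crop 200 0
```

View pics/w7c.png

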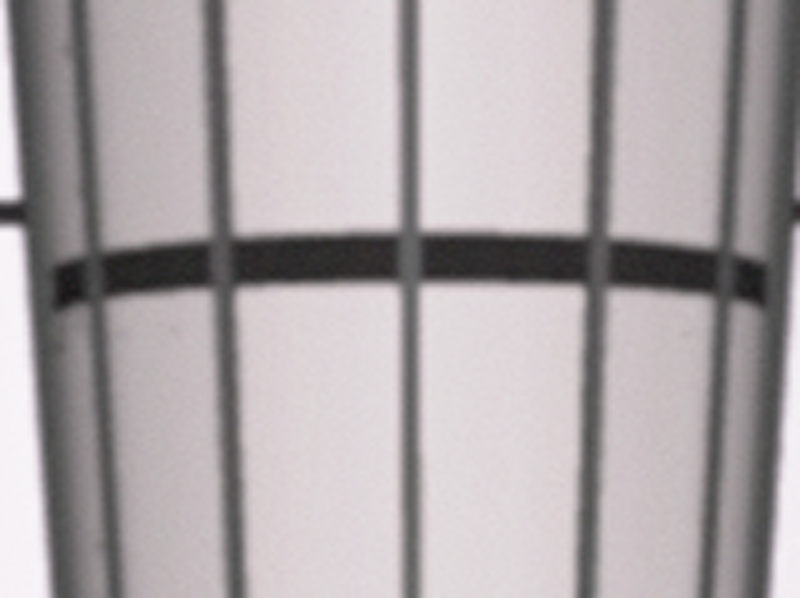

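The close view is sharp: band at crop (412,258), mark ends at (10,213) and (798,213).

```bash
python3 me.py "[(412,258),(10,213),(796,213)]"
```

```text
band [ -0.14203945   0.92815824 125.99959649] marks [[-30.30245579   7.89386177  95.        ]
 [ 28.72238079   7.89188481  95.        ]] offset -6.96471504938727
```

Emit:
step_arm(rows=[0.1,0,0,0,0,0,255,0.2,0,0,0,0,0,255,0.3,0,0,0,0,0,255,0.4,0,0,0,0,0,255,0.5,0,0,0,0,0,255])

```text
clock: 10.8
tool_pos: [0.5857, -0.0237, 0.0854]
tcp_rot: [180.0, 0.1, 101.6]
force: [1.2, -6.6, -0.1]
width: -0.0004
```

```bash
python3 look.py w8
```

```text
clock 10.8 at tester [  0.2 -90.6  85.4] rot [1.79956727e+02 1.24200661e-01 1.01638247e+02] F [ 1.15 -6.62 -0.12] w -0.0004054336191097832
shift cm [ 0.36 -0.02 -0.16] turn [0.04 0.12 0.08]
proj of nominal mark top [282.02903416  76.28035918]
crop 200 16
```

View pics/w8c.png

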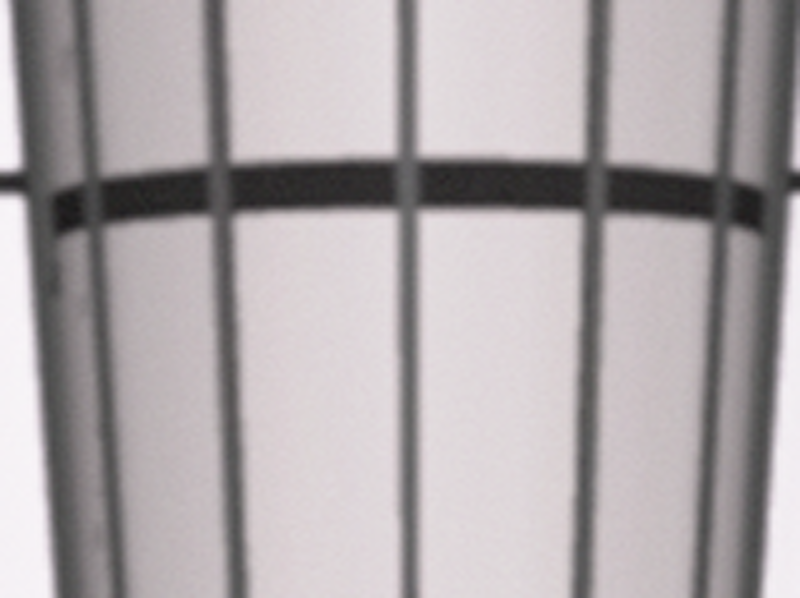

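```bash
python3 me.py "[(408,185),(10,182),(796,182)]"
```

```text
band [ -0.24460728   5.55192236 125.99880332] marks [[-30.42558197   9.3422655   95.        ]
 [ 29.12418497   9.34991682  95.        ]] offset -3.79416879667457
```

Emit:
step_arm(rows=[0.08,0,0,0,0,0,255,0.16,0,0,0,0,0,255,0.24,0,0,0,0,0,255,0.3,0,0,0,0,0,255,0.35,0,0,0,0,0,255])

```text
clock: 11.27
tool_pos: [0.585, -0.0203, 0.0854]
tcp_rot: [180.0, 0.1, 101.6]
force: [0.6, -6.8, 0.8]
width: -0.0003
```

```bash
python3 look.py w9
```

```text
clock 11.2667 at tester [  0.2 -87.1  85.4] rot [1.79955686e+02 1.24154357e-01 1.01642859e+02] F [ 0.63 -6.81  0.82] w -0.0002648766635818258
shift cm [ 0.01 -0.02 -0.16] turn [0.04 0.12 0.08]
proj of nominal mark top [282.05324497  88.83104747]
crop 200 28
```

View pics/w9c.png

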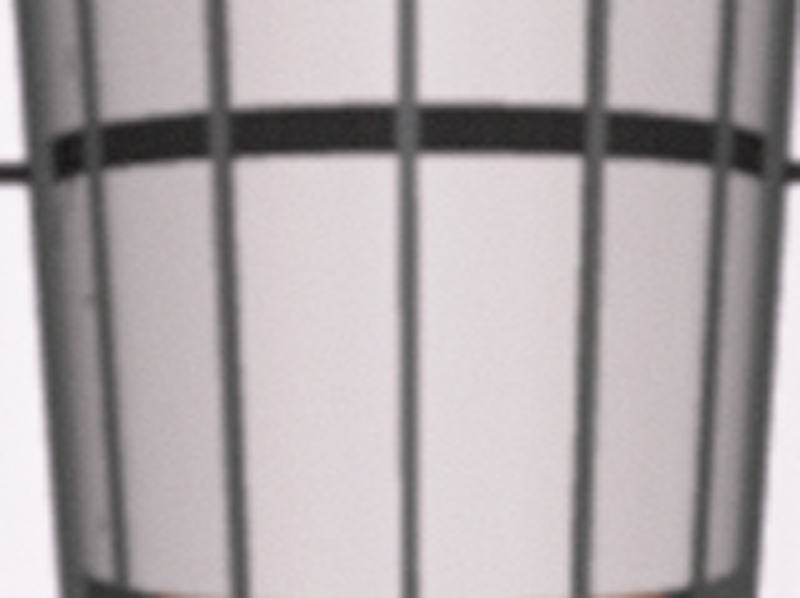

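```bash
python3 me.py "[(408,130),(10,173),(796,173)]"
```

```text
band [ -0.25430777   9.04561318 125.99870652] marks [[-30.7044014    9.3324863   95.        ]
 [ 29.37460628   9.34223967  95.        ]] offset -0.29174980281254115
```

Emit:
step_arm(rows=[-0.15,0,0,0,0,0,255,-0.3,0,0,0,0,0,255,-0.45,0,0,0,0,0,255,-0.6,0,0,0,0,0,255,-0.75,0,0,0,0,0,255])

```text
clock: 11.73
tool_pos: [0.586, -0.0261, 0.085]
tcp_rot: [180.0, -0.1, 101.6]
force: [1.1, -0.6, 0.6]
width: -0.0003
```

Emit:
step_arm(rows=[-0.15,0,0,0,0,0,255,-0.3,0,0,0,0,0,255,-0.5,0,0,0,0,0,255,-1.0,0,0,0,0,0,255,-1.0,0,0,0,0,0,255])

```text
clock: 12.15
tool_pos: [0.5881, -0.0368, 0.0849]
tcp_rot: [-180.0, -0.0, 101.6]
force: [-0.4, -1.0, 0.1]
width: 0.0001
```

Emit:
step_arm(rows=[-0.5,0,0,0,0,0,255,-1,0,0,0,0,0,255,-1,0,0,0,0,0,255,-1,0,0,0,0,0,255])

```text
clock: 12.48
tool_pos: [0.5901, -0.0466, 0.085]
tcp_rot: [180.0, -0.0, 101.6]
force: [-1.0, -0.3, 0.2]
width: 0.0001
```

```bash
python3 look.py w10
```

```text
clock 12.4833 at tester [-1.000e-01 -1.139e+02  8.500e+01] rot [ 1.79995540e+02 -4.57884971e-03  1.01566119e+02] F [-0.97 -0.29  0.23] w 0.00014488955332911063
shift cm [ 2.69  0.01 -0.2 ] turn [ 0.   -0.    0.01]
proj of nominal mark top [282.4068412  -14.84569303]
crop 200 0
```

View pics/w10c.png

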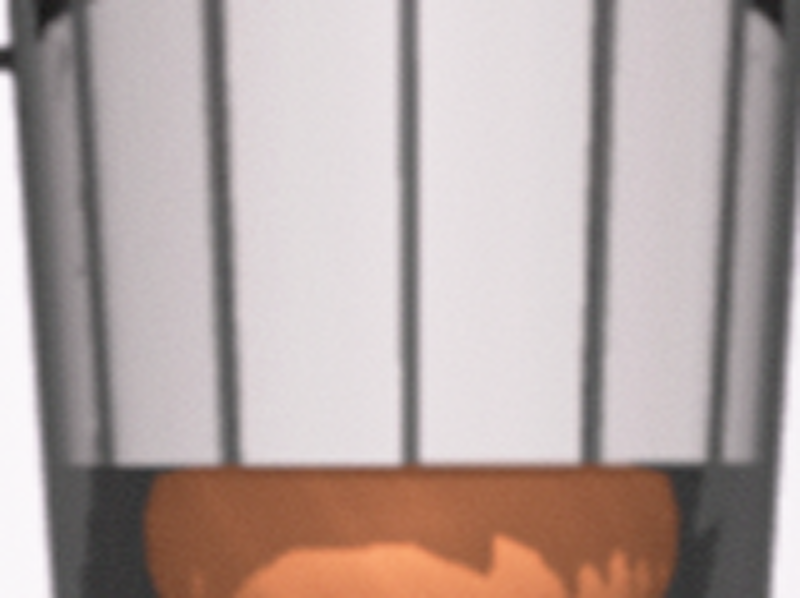

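Emit:
step_arm(rows=[0,0,-3,0,0,0,255,0,0,-6,0,0,0,255,0,0,-9,0,0,0,255,0,0,-9,0,0,0,255,0,0,-9,0,0,0,255])

```text
clock: 12.95
tool_pos: [0.592, -0.0463, 0.1778]
tcp_rot: [179.7, 0.1, 101.6]
force: [0.3, 0.0, 0.0]
width: 0.0001
```

```bash
python3 me.py "[(412,465),(8,58)]"; python3 look.py w11
```

```text
band [ -0.13453691 -30.22964672 125.99963799] marks [[-29.58357603   0.4865025   95.        ]] offset -30.71614922185544
clock 12.95 at tester [   1.8 -114.   177.8] rot [1.79689928e+02 1.08578425e-01 1.01617548e+02] F [0.26 0.05 0.  ] w 0.0001053000044363185
shift cm [ 2.71 -0.23  9.08] turn [0.31 0.11 0.06]
proj of nominal mark top [278.23198854  41.12184329]
crop 200 0
```

View pics/w11.png

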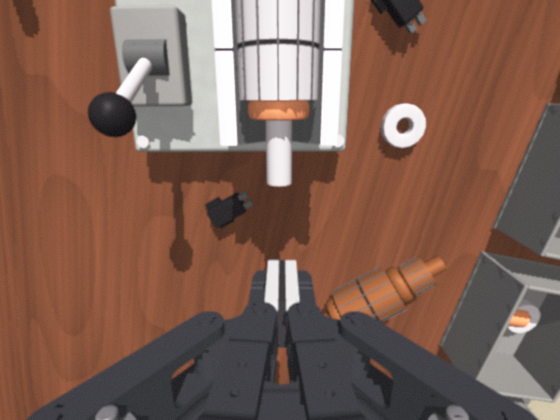

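View pics/w11c.png

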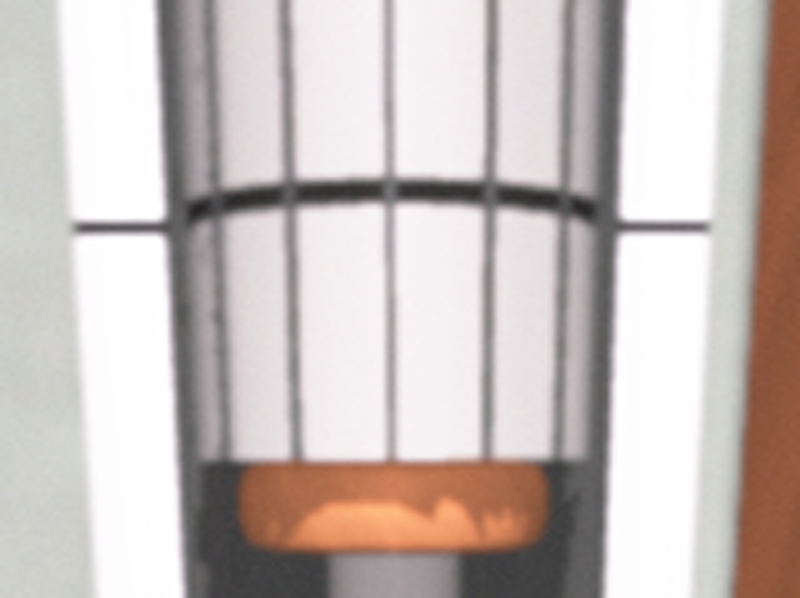

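```bash
python3 me.py "[(391,190),(120,228),(665,228)]"
```

```text
band [-2.35162090e-01  1.03212547e-01  1.25998894e+02] marks [[-3.48996579e+01  8.38049479e-02  9.50000000e+01]
 [ 3.44706949e+01  1.00431008e-01  9.50000000e+01]] offset 0.01109456944949419
```

The rotor sits at about 0.0 mm off the mark (other estimates −0.3 and −0.7), free and untouched. Now the lever: I'll approach its −y side.

Emit:
step_arm(rows=[0,-3,-1,0,0,0,255,1,-6,-1,0,0,0,255,2.3,-9,-1,0,0,0,255,3.5,-9.9,0,0,0,0,255,3.5,-9.9,0,0,0,0,255])

```text
clock: 13.42
tool_pos: [0.4798, -0.0301, 0.1711]
tcp_rot: [-179.5, -0.2, 101.6]
force: [-0.9, 0.3, -0.6]
width: -0.0003
```

Emit:
step_arm(rows=[0,0,0,0,0,0,255,0,0,0,0,0,0,255])

```text
clock: 13.58
tool_pos: [0.4868, -0.032, 0.1747]
tcp_rot: [180.0, 0.0, 101.6]
force: [0.7, 0.0, -0.5]
width: -0.0002
```

```bash
python3 -c "
from h import *
goto([-.098,-.076,.108])
np.savez('wc.npz',*cam('wrist'))
f=r.grab_frame('wrist'); cv2.imwrite('pics/w12.png',f)"
```

```text
clock 13.5833 at tester [-98.4 -78.9 174.7] rot [1.79989974e+02 1.81421834e-02 1.01632204e+02] F [ 0.71  0.02 -0.48] w -0.0001938162062389052
shift cm [0.29 0.04 6.67] turn [0.01 0.02 0.07]
```

View pics/w12.png

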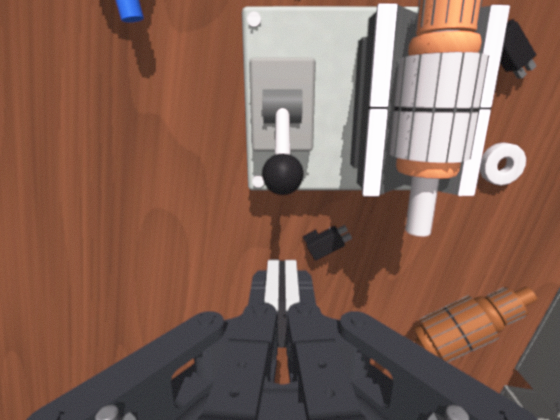

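The fingers line up with the lever: knob at (283,173), fingers at (282,270).

Emit:
step_arm(rows=[0,0,2.5,0,0,0,255,0,0,5,0,0,0,255,0,0,6.5,0,0,0,255,0,0,6.5,0,0,0,255,0.3,0,6.5,0,0,0,255])

```text
clock: 14.05
tool_pos: [0.486, -0.0294, 0.1095]
tcp_rot: [-179.9, -0.0, 101.6]
force: [0.0, -0.9, 0.0]
width: -0.0003
```

Emit:
step_arm(rows=[0.5,0,0,0,0,0,255,1,0,0,0,0,0,255,1.4,0,0,0,0,0,255,1.8,0,0,0,0,0,255,2.2,0,0,0,0,0,255])

```text
clock: 14.47
tool_pos: [0.4822, -0.0072, 0.1113]
tcp_rot: [179.8, 0.1, 101.6]
force: [1.0, -2.2, 1.1]
width: -0.0
```

```bash
python3 -c "
from h import *
goto([-.098,.014,.108])"
```

```text
clock 14.4667 at tester [-97.9 -53.7 111.3] rot [1.79834951e+02 9.57796445e-02 1.01646078e+02] F [ 1.   -2.17  1.09] w -2.0524585944530633e-05
shift cm [6.77 0.   0.32] turn [0.17 0.1  0.09]
```

In contact at about 2 N; sweeping the lever over.

Emit:
step_arm(rows=[0.8,0,0,0,0,0,255,1.6,0,0,0,0,0,255,2.4,0,0,0,0,0,255,3.2,0,0,0,0,0,255,4.0,0,0,0,0,0,255])

```text
clock: 14.88
tool_pos: [0.4723, 0.033, 0.1098]
tcp_rot: [-180.0, -0.0, 101.6]
force: [0.3, -0.1, 0.3]
width: 0.0002
```

Emit:
step_arm(rows=[0.5,0,0,0,0,0,255,1,0,0,0,0,0,255,1.5,0,0,0,0,0,255,2,0,0,0,0,0,255,2.3,0,0,0,0,0,255])

```text
clock: 15.3
tool_pos: [0.4677, 0.0549, 0.1097]
tcp_rot: [-179.9, -0.0, 101.6]
force: [-0.6, -1.1, -0.1]
width: 0.0001
```

```bash
python3 -c "
from h import *
goto([-.098,.014,.108])"
```

```text
clock 15.3 at tester [-99.6  10.1 109.7] rot [-1.79944526e+02 -1.13917639e-02  1.01623632e+02] F [-0.59 -1.06 -0.07] w 9.857080596850564e-05
shift cm [0.39 0.16 0.17] turn [-0.06 -0.01  0.06]
```

Emit:
step_arm(rows=[0.15,0,0,0,0,0,255,0.3,0,0,0,0,0,255,0.4,0,0,0,0,0,255,0.5,0,0,0,0,0,255,0.6,0,0,0,0,0,255])

```text
clock: 15.72
tool_pos: [0.4673, 0.0595, 0.11]
tcp_rot: [180.0, 0.1, 101.7]
force: [1.8, -5.7, 0.1]
width: -0.0002
```

```bash
python3 -c "
from h import *
goto([-.098,.014,.108])
np.savez('wc.npz',*cam('wrist'))
f=r.grab_frame('wrist'); cv2.imwrite('pics/w13.png',f)"
```

```text
clock 15.7167 at tester [-99.2  14.7 110. ] rot [1.79998194e+02 1.01849571e-01 1.01650359e+02] F [ 1.83 -5.74  0.09] w -0.0001656137368601703
shift cm [-0.07  0.12  0.2 ] turn [0.   0.1  0.09]
```

View pics/w13.png

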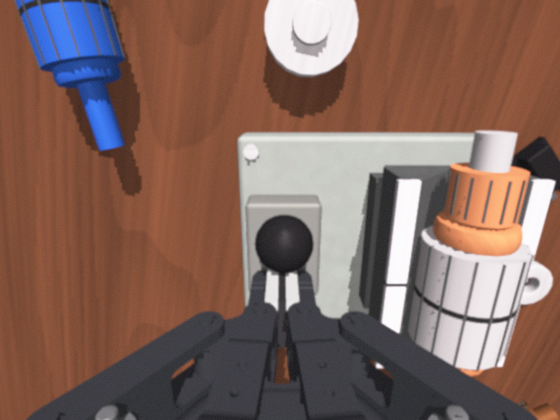

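The force rises to 6 N at the stop and the knob leans to +y. Backing off and rising for a last check.

Emit:
step_arm(rows=[-0.5,0,0,0,0,0,255,-1.5,0,0,0,0,0,255,-3,0,-2,0,0,0,255,-5,0,-5,0,0,0,255,-8,0,-8,0,0,0,255])

```text
clock: 16.18
tool_pos: [0.4818, -0.0172, 0.1895]
tcp_rot: [-179.9, -0.2, 101.7]
force: [1.6, 0.2, 0.1]
width: -0.0001
```

Emit:
step_arm(rows=[-3,3,-1,0,0,0,255,-5,6,-2,0,0,0,255,-5,6,-2,0,0,0,255,-5,6,-2,0,0,0,255,-5,6,-2,0,0,0,255])

```text
clock: 16.6
tool_pos: [0.5511, -0.0547, 0.2088]
tcp_rot: [-179.9, -0.1, 101.6]
force: [-0.2, -0.4, 0.6]
width: -0.0002
```

```bash
python3 -c "
from h import *
c=cam('wrist'); np.savez('wc.npz',*c)
f=r.grab_frame('wrist'); cv2.imwrite('pics/w14.png',f)
b=proj('wrist',[t2w([0,0,.126])],c)[0]; u0=int(b[0]-80); v0=int(max(0,b[1]-60)); np.savez('crop.npz',o=[u0,v0]); print(b,u0,v0)
cv2.imwrite('pics/w14c.png',cv2.resize(f[v0:v0+130,u0:u0+160],None,fx=5,fy=4.6,interpolation=cv2.INTER_CUBIC))
f=r.grab_frame('side'); cv2.imwrite('pics/s14.png',f)
f=r.grab_frame('top'); cv2.imwrite('pics/t14.png',f); goto([0,0,.3])"
```

```text
[344.66553784  49.76066523] 264 0
clock 16.75 at tester [ -40.6 -113.   208.4] rot [-1.79863946e+02 -7.14972647e-02  1.01636941e+02] F [-0.53 -0.4   0.19] w 0.00027655179379067603
shift cm [11.3   4.05 -9.15] turn [-0.14 -0.07  0.08]
```

View pics/w14.png

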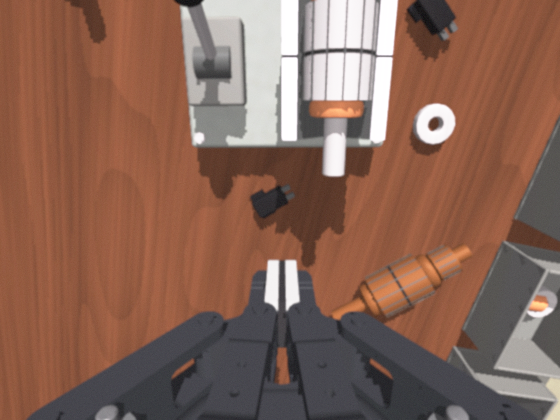

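View pics/w14c.png

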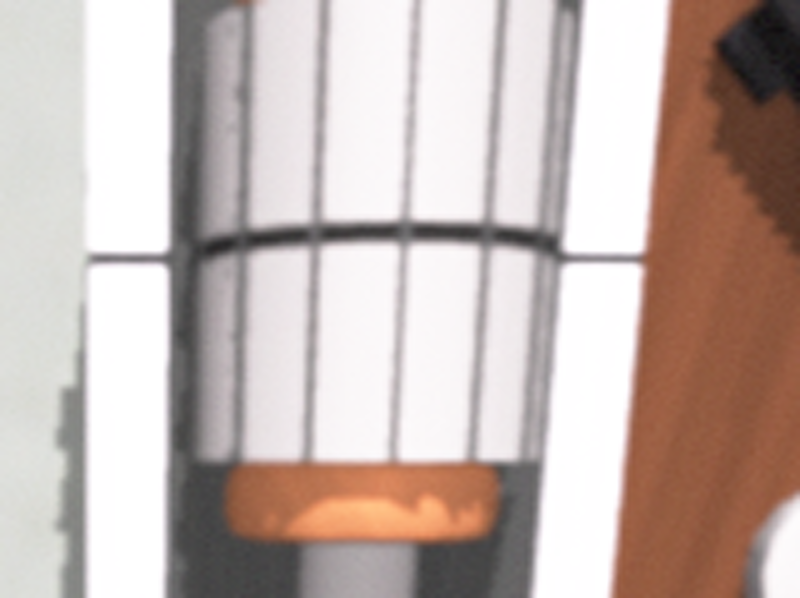

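View pics/t14.png

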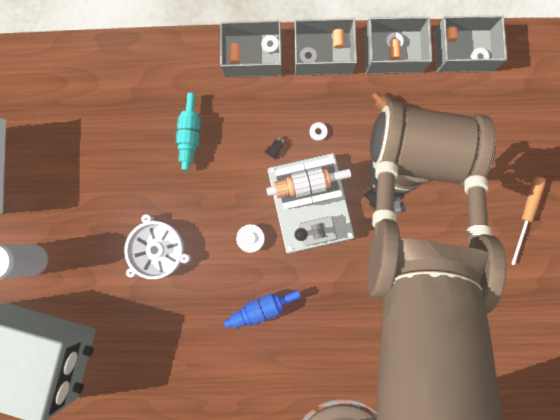

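```bash
python3 me.py "[(390,232),(130,259),(600,259)]"
python3 - <<'E'
from h import *
f=cv2.imread('pics/t14.png'); 
print('knob',w2t(onz('top',[(300.5,234.5)],.122)[0])*1000)
cv2.imwrite('pics/t14c.png',cv2.resize(f[140:265,240:400],None,fx=5,fy=4.8)[:600,:800])
E
```

```text
band [ -1.93504413  -0.1591081  125.92499958] marks [[-3.44526419e+01 -1.60462376e-02  9.50000000e+01]
 [ 3.41106620e+01  1.04272143e-01  9.50000000e+01]] offset -0.2032210557875139
knob [-98.05154625  38.17045569 122.        ]
```

View pics/t14c.png

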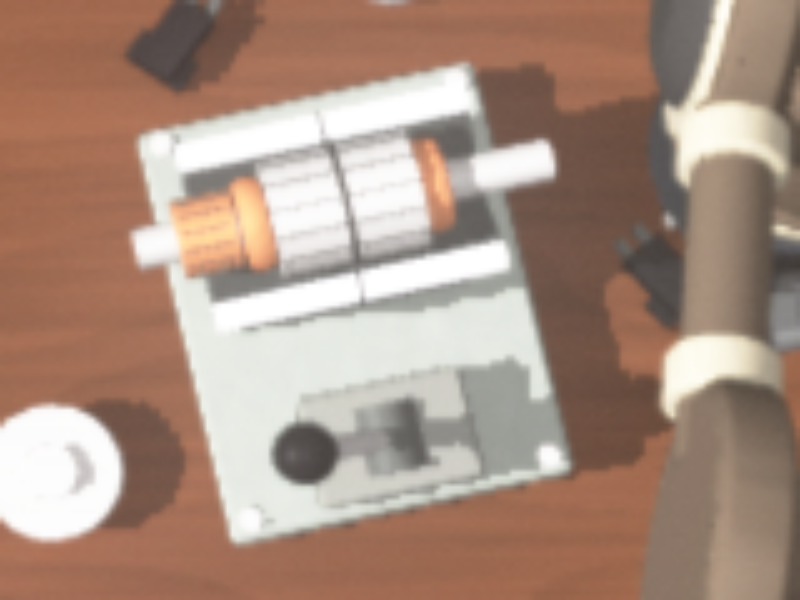

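The knob is at tester y +38.2 mm (38.4 is fully over), the rotor is 0.2 mm from the mark, and the bystanders haven't moved. Handing in.

```bash
python3 -c "
from plant import r
print(r.job_done(), r.state()['clock'])"
```

```text
the job is handed in; nothing more can be done
the job is handed in; nothing more can be done
```

The rotor is centred on the mark, the lever switch is fully over, and I handed the job in at about 17 s on the clock; no verdict came back.

- **Rotor:** I pushed it with shut fingers on the commutator end until it was about 7 mm past the mark. I then pushed it back from the plain end and let go. The highest force reading on the rotor was about 7 N.
- **Switch:** I then swung the lever over from its −y side until the force rose to about 6 N at the stop.

**Last checks:**
- The wrist view put the rotor 0.2 mm from the mark. Readings right after release were 0.0 and −0.7 mm; the −0.7 mm reading used the core edge because the band was out of view.
- The top view put the knob 38.2 mm to the +y side, where 38.4 mm is fully over.
- The bystanders look unmoved in the top view, by eye only, and one brush holder was partly hidden by the arm.
- No check failed.

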